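Shut and latch the key cabinet

ROBOT

A 6-joint arm with a two-finger parallel gripper is mounted at the origin on the work surface. World frame = base frame: x ahead of the robot, y to its left, z up, the work surface at z = 0. Lengths are in m, angles in rad, forces in N, time in s.
With the tool pointing down it reaches from about 0.25 to 0.775 m from the base axis. Payload 4 kg.
Tool frame: the origin (TCP) lies midway between the tips of the shut fingers; the grasp point (between the pads) lies 19 mm behind it; z points along the fingers, x is the direction in which the jaws open and shut, and the axes are right-handed (so a half turn about z gives the same grasp; the last joint's range is limited). The gripper opens to 94 mm and grips with 3 to 60 N. Pads are 16 mm wide; open, the fingers measure 119 mm over their backs; the gripper's body (75 mm by 177 mm) begins 78 mm behind the grasp point.
Start: joints at [-1.297, 0.087, 1.371, -0, 1.684, -0.103], TCP at [0.202, -0.511, 0.206] pointing down, gripper open.
Joint ranges: [-3.1, 3.1], [-0.76, 2.03], [0.27, 2.55], [-1.08, 4.22], [0.17, 2.65], [-2.57, 2.57]. Speed limits (rad/s): [2.79, 2.79, 3.14, 3.14, 3.14, 3.14].

INTERFACE

Orientations are given as [roll, pitch, yaw] about the fixed x, y, z axes, in that order (R = Rz(yaw) Ry(pitch) Rx(roll)).
In Python, from bench import * gives the robot as it stands.
- The arm moves only by the tool send_rows, never from a script. Its argument "rows" is one flat list of numbers, 7 for each row, row after row: the shift along the world's x, y, z in mm, then the turn, a rotation vector about the world's x, y, z in degrees, then the opening, from 0 (shut) to 1 (fully open). A call has exactly 8 rows; each row shifts and turns the commanded pose from where the row before left it; what a row does not reach is not made up. A row lasts 1/8 s, in which the tool goes at most 62.5 mm and 10.7 degrees, less where a joint would pass 70% of its speed; a pose out of reach is approached as far as the arm can. A call is refused whole if a number of a shift passes 62.5 or a number of a turn 10.7, either way. A call with a gripper value outside its range is refused whole. The fingers move at their own pace and stop on an object; the grip force is fixed at half the most. Time passes only in rows, so rows that do not move let the fingers close, or fill a call up. It gives the time, the measured TCP pose, the force and the opening at its end, in the units of the state.
- get_obs(): the state, without advancing time (a new reading comes with each control period).
- snapshot(name): name is "scene" or "top"; returns a dict with "color" (420x560x3 uint8, red, green, blue), "intrinsics" (3x3 intrinsics, pixels), "distortion" ([k1, k2, p1, p2, k3] as OpenCV has them; the pictures are not rectified), "rvec" (rotation vector, rad) and "tvec" (3), from world to camera coordinates, as OpenCV has them. Camera axes: x right, y down, z forward; pixel columns grow to the right and rows downward; lengths in m; the calibration is good to about 2 mm. A picture is of the moment at which its call begins. There is no depth.
- close_job(): hands the job in, once; it reports no verdict.
The state is a dict: "time": time; "joint_positions": joint angles; "qvel": joint speeds; "joint_torque": joint torques, N m; "tool_pos": TCP position; "ee_rot": TCP orientation; "wrist_force": force on the tool from outside, world axes, zero at the start; "wrist_torque": the same for the moment, N m; "width": finger opening in m.
Only numpy, scipy, OpenCV 4.12 (cv2) and the standard library are available. Lean on these libraries where they do the work, as an engineer would, in place of code of your own. Each camera call takes 0.05 s, during which the arm holds its last target.

TASK

The little wooden key cabinet has been left ajar: push its door gently but fully shut with a fingertip, then push the arm of the wooden turn catch gently over with one finger until it lies level across the edge of the door, so that the cabinet is latched. Only push, do not grip or pinch anything, and leave the torch, the jar and the pocket mirror where they stand.

Things in the scene. Friction and masses are not known exactly. Their poses are not given: they have to be found in the camera images.
- key_cabinet: Small wooden key cabinet, fixed upright to the shelf: 80 deep (x) x 224 wide (y) x 210 mm high (z). Origin at the centre of its underside on the shelf (z = 0). Its own x axis points from front to back: the front face lies at its x = -40 mm and looks along its -x. Seen from the front its +y is to the left. Frame round the door: stiles 32, top rail 15, bottom rail 25 mm. It stands turned, front looking to the robot's left and forward.
- door_hinge_top (a point): Upper end of the door's vertical hinge line, on the plane of the cabinet's front face, at cabinet (-40, -78.5, 194) mm: right edge of the door seen from the front. Axes as the cabinet's.
- door_edge_top (a point): Upper free corner of the door on its outer face, 157 mm from the hinge line; it moves with the door. The door is a flat panel 157 wide x 168 high x 14 mm thick (26 to 194 mm above the shelf), set in flush with the front face when shut; a small round wooden knob stands 23 mm proud of it, 143 mm from the hinge line and 76 mm above the shelf.
- key_door (a joint): Door opening angle in rad: 0 = fully shut against its stop (flush), grows as the free edge swings out of the front (the door then points from the hinge along cabinet (-sin a, +cos a)). Stays where it is left, by hinge friction of about 0.05 N m. Starts 0.45 to 1.1.
- catch_pivot (a point): Screw axis of the turn catch, where it meets the plane of the cabinet's front face, on the left stile at cabinet (-40, +96, 175) mm, 16 mm to the left of the door opening. The axis is the cabinet's x. Axes as the cabinet's.
- catch_tip (a point): Tip of the catch's arm, 56 mm from the screw axis, at mid thickness (12 mm in front of the front face); it moves with the catch. The arm is a straight pale ash bar 16 mm wide and 14 mm thick with a round end, standing 5 to 19 mm in front of the front face, so that it passes over the shut door and is blocked by the door if that stands open by more than about 5 mm.
- turn_catch (a joint): Angle of the catch's arm in rad: 0 = pointing straight up, + = turned towards the door (to the right seen from the front), 1.571 = level across the edge of the door (latched), negative = leaning away from the door. There is no stop at level: it turns on to 2.4. It stays where it is left, by friction of about 0.07 N m (about 2 N at the arm). Starts -0.6 to 0.15.
- torch: Grey plastic torch standing on its lens, 44 mm diameter at the foot, 31 mm above, 145 mm high. Origin at the centre of its underside. Not to be disturbed.
- jar: Closed glass jar with a steel screw lid, 72 mm diameter, 110 mm high. Origin at the centre of its underside. Not to be disturbed.
- pocket_mirror: Folded round steel pocket mirror lying flat, 72 mm diameter, 11 mm thick. Origin at the centre of its underside. Not to be disturbed.
Not all that is in view belongs to the job. Of the things that look like the key_cabinet, the smallest one is meant.

How it is judged:
On the way, in this order (a step that is already met when the one before it is completed fails the run):
1. the door is pushed shut while the catch is still clear of it (value of joint key_door below 0.035 rad and value of joint turn_catch below 0.6 rad), for 0.2 s.
2. the catch is turned level across the shut door (value of joint turn_catch between 1.35 and 1.8 rad and value of joint key_door below 0.035 rad), for 0.2 s.
At the end, for the whole second after the job is handed in: The door is shut (opening angle under 0.035 rad, about 5 mm at its free edge), the catch lies at rest level across it (within about 0.22 rad), and torch, jar and mirror are within 15 mm of where they stood (all of step 2 and not (velocity of joint turn_catch above 0.05 rad/s) and not (velocity of joint turn_catch below -0.05 rad/s) and distance of each of torch, jar, pocket_mirror from where it was at the start of the episode below 0.015 m); the robot touches nothing.
It fails at once if the door or its knob is gripped or forced (more than 35 N from the fingers) (contact force between the fingers and key_door above 35 N).
It fails at once if the catch is pinched or forced (more than 25 N from the fingers) (contact force between the fingers and turn_catch above 25 N).
It fails at once if torch, jar or mirror is moved or lifted by more than 15 mm (distance of any of torch, jar, pocket_mirror from where it was at the start of the episode above 0.015 m).
It also fails if it takes over 48 s, if anything falls off the work surface, if the arm or the gripper's body presses on something with over 40 N, if the wrist force passes 120 N, or if a joint passes its speed limit or range.

## Working session

There is one attempt and no reset: what is moved stays moved. The work goes in short steps, Python scripts to look and compute and a tool call to move; the robot and the scene stay as the last step left them, time stands still between calls to the robot, and variables do not carry over. Pictures are saved under pics/ and viewed, and the job is handed in when it is done.

Besides the shell and the picture viewer there is one more tool, called after "Call:" in YAML: its name, and indented under it one key for each argument. send_rows: Moves the arm, as the interface text tells. Its arguments: {"type":"object","properties":{"rows":{"type":"array","items":{"type":"number"}}},"required":["rows"]}

```bash
ls; mkdir -p pics
python3 - <<'E'
from bench import *
import cv2
print(get_obs())
for n in ("scene","top"):
    s=snapshot(n); cv2.imwrite(f"pics/{n}0.png",s["color"][:,:,::-1]); print(s["intrinsics"],s["distortion"],s["rvec"],s["tvec"])
E
```

```text
pics
{'time': 0.0, 'joint_positions': array([-1.29709398e+00,  8.79409316e-02,  1.37222013e+00, -5.38680658e-06,
        1.68359328e+00, -1.03074384e-01]), 'qvel': array([-8.12470900e-04, -9.57547583e-06, -2.20775295e-04,  1.11233150e-04,
        1.55653291e-03, -1.66453106e-04]), 'joint_torque': array([-5.43583064e-04, -3.40180779e+01, -3.02429366e+01,  7.16824830e-02,
        3.29936366e-02, -1.68151087e-04]), 'tool_pos': array([ 0.20221971, -0.51089689,  0.20432918]), 'ee_rot': array([-3.14137556e+00,  2.15076447e-03, -1.19401996e+00]), 'wrist_force': array([-0.01145035,  0.6087638 , -0.41991145]), 'wrist_torque': array([-0.02020357,  0.02136778,  0.00547947]), 'width': 0.09392927415847727}
[[500.10577227   0.         276.97719929]
 [  0.         500.10577227 207.80513409]
 [  0.           0.           1.        ]] [0.01720051 0.         0.         0.         0.        ] [ 0.97373105  2.83427728 -0.47001767] [ 0.44548169 -0.17527346  1.42189383]
[[475.34176736   0.         280.20535263]
 [  0.         475.34176736 207.77844532]
 [  0.           0.           1.        ]] [-0.16160827  0.          0.          0.          0.        ] [ 2.15620672 -2.1539921   0.15370293] [-0.06677411  0.51808921  1.15977394]
```

View pics/scene0.png

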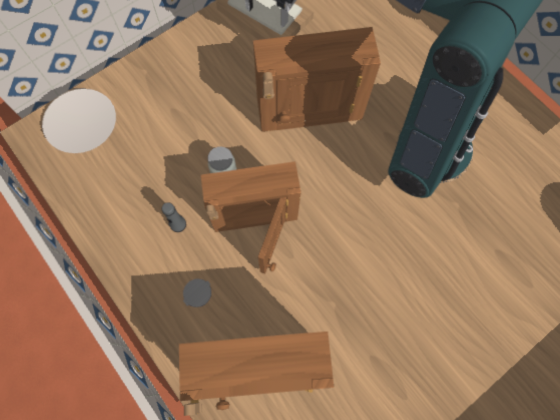

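View pics/top0.png

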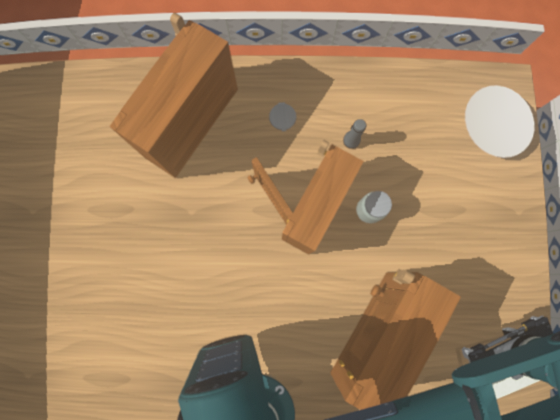

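The middle cabinet is the smallest: in scene at about (250,195) and in top at about (322,200), with its door open. The torch, jar and mirror stand around it. I'll enlarge both views.

Run:
```python
import cv2
a=cv2.imread("pics/scene0.png")[140:290,150:320]; cv2.imwrite("pics/s_z.png",cv2.resize(a,None,fx=4,fy=4,interpolation=cv2.INTER_CUBIC)[:600])
a=cv2.imread("pics/top0.png")[110:260,235:405]; cv2.imwrite("pics/t_z.png",cv2.resize(a,None,fx=4,fy=4,interpolation=cv2.INTER_CUBIC))
```

```text
(no output)
```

View pics/s_z.png

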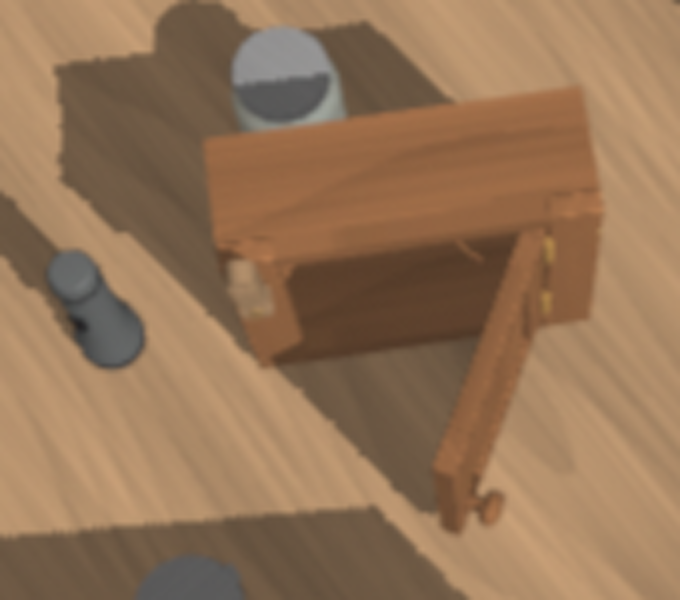

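View pics/t_z.png

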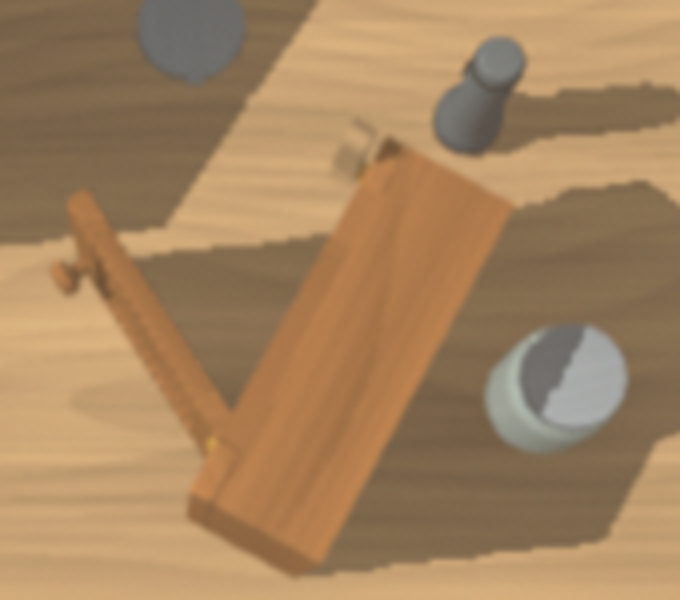

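```bash
cat > h.py <<'E'
import numpy as np, cv2
from scipy.optimize import least_squares
CAM={}
def cams():
    from bench import snapshot
    return {n:snapshot(n) for n in ("scene","top")}
def proj(c,P):
    return cv2.projectPoints(np.array(P,float).reshape(-1,3),np.array(c["rvec"],float),np.array(c["tvec"],float),c["intrinsics"],np.array(c["distortion"],float))[0].reshape(-1,2)
def cab(p,P):
    P=np.array(P,float).reshape(-1,3)/1000; c,s=np.cos(p[2]),np.sin(p[2])
    return np.c_[p[0]+c*P[:,0]-s*P[:,1],p[1]+s*P[:,0]+c*P[:,1],P[:,2]]
def door(a,r,z,o=0): # r along door, o outward normal distance
    return [-40-r*np.sin(a)-o*np.cos(a),-78.5+r*np.cos(a)-o*np.sin(a),z]
def catch(t,r=56,o=12): return [-40-o,96-r*np.sin(t),175+r*np.cos(t)]
def ray(c,uv):
    u=cv2.undistortPoints(np.array([[uv]],float),c["intrinsics"],np.array(c["distortion"],float))[0,0]
    R=cv2.Rodrigues(np.array(c["rvec"],float))[0]; t=np.array(c["tvec"],float).ravel()
    return -R.T@t, R.T@np.r_[u,1]
def onplane(c,uv,z):
    o,d=ray(c,uv); return o+d*(z-o[2])/d[2]
E
cat > fit.py <<'E'
from h import *
C=cams()
S=lambda u,v:("scene",u/4+150,v/4+140)
T=lambda u,v:("top",u/4+235,v/4+110)
obs=[(S(205,140),0),(S(580,87),1),(T(515,207),0),(T(395,135),2),(S(222,245),2)]
cor=[[40,112,210],[40,-112,210],[-40,112,210],[-40,-112,210]]
dobs=[(S(437,468),),(T(85,190),)]
def res(p):
    r=[]
    for (n,u,v),i in obs: r+=list(proj(C[n],cab(p,cor[i]))[0]-[u,v])
    return np.array(r)
p0=None
best=None
for y in np.arange(-3,3,.5):
    q=onplane(C["top"],(322,195),.21)
    s=least_squares(res,[q[0],q[1],y])
    if best is None or s.cost<best.cost: best=s
p=best.x; print(p,best.cost,res(p).round(1))
np.save("p.npy",p)
for n,uv,z in(("scene",(150+75/4,140+270/4),.145),("top",(235+500/4,110+60/4),.145),("scene",(150+280/4,140+68/4),.11),("top",(235+573/4,110+377/4),.11),("top",(235+190/4,110+30/4),.011),("scene",(150+190/4,140+600/4),.011)):
    print(n,onplane(C[n],uv,z).round(3), "cabframe")
import sys
a,t=float(sys.argv[1]),float(sys.argv[2])
for n,(x0,y0) in (("scene",(150,140)),("top",(235,110))):
    im=cv2.resize(C[n]["color"][y0:y0+150,x0:x0+170,::-1],None,fx=4,fy=4,interpolation=cv2.INTER_CUBIC)
    def pl(P,col):
        q=((proj(C[n],cab(p,P))-[x0,y0])*4+1.5).round().astype(np.int32); cv2.polylines(im,[q.reshape(-1,1,2)],True,col,1,cv2.LINE_AA)
    pl([cor[0],cor[1],cor[3],cor[2]],(0,0,255)); pl([[-40,112,0],[-40,-112,0],[-40,-112,210],[-40,112,210]],(0,0,255))
    for o in(0,-14): pl([door(a,0,26,o),door(a,157,26,o),door(a,157,194,o),door(a,0,194,o)],(0,255,0))
    pl([door(a,143,76,0),door(a,143,76,23)],(0,255,0))
    for o in (5,19):
        st,ct=np.sin(t),np.cos(t)
        pl([[-40-o,96-r*st+w*ct,175+r*ct+w*st] for r,w in((-8,-8),(-8,8),(50,8),(56,3),(56,-3),(50,-8))],(255,0,0))
    cv2.imwrite(f"pics/fit_{n}_{a}_{t}.png",im)
E
python3 fit.py 1.0 -0.3
```

```text
[ 0.5194575  -0.15771693 -2.10374789] 11.577893083167039 [-0.2 -2.7  1.1 -0.7  0.6  0.4 -1.   0.1 -1.6  3.1]
scene [ 0.702 -0.25   0.145] cabframe
top [ 0.701 -0.254  0.145] cabframe
scene [ 0.519 -0.297  0.11 ] cabframe
top [ 0.517 -0.299  0.11 ] cabframe
top [ 0.763 -0.072  0.011] cabframe
scene [ 0.764 -0.074  0.011] cabframe
```

```bash
python3 -c "
import cv2,numpy as np
cv2.imwrite('pics/f1.png',cv2.imread('pics/fit_scene_1.0_-0.3.png'))"
```

```text
(no output)
```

View pics/fit_scene_1.0_-0.3.png

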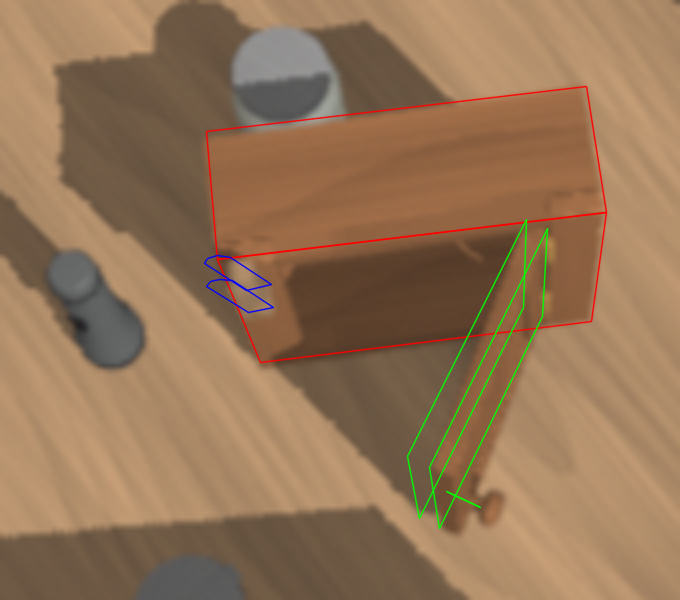

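View pics/fit_top_1.0_-0.3.png

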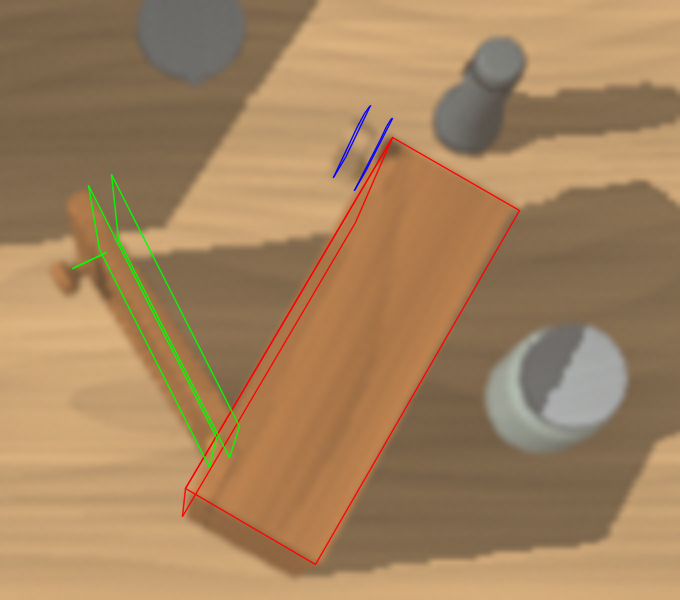

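```bash
python3 - <<'E'
s=open('fit.py').read()
s=s.replace('(S(222,245),2)]','(S(260,364),4),(S(592,321),5),(S(605,205),3),(T(322,567),1)]').replace('[-40,-112,210]]\ndobs','[-40,-112,210],[-40,112,0],[-40,-112,0]]\ndobs')
open('fit.py','w').write(s)
E
python3 fit.py 1.1 0.05
```

```text
[ 0.51961386 -0.15789614 -2.08672493] 7.015880866064899 [-0.5 -2.   0.6 -1.4  0.1 -0.4 -1.9 -0.1 -0.1 -0.1 -0.6 -1.  -0.2  0.5
 -1.2 -1. ]
scene [ 0.702 -0.25   0.145] cabframe
top [ 0.701 -0.254  0.145] cabframe
scene [ 0.519 -0.297  0.11 ] cabframe
top [ 0.517 -0.299  0.11 ] cabframe
top [ 0.763 -0.072  0.011] cabframe
scene [ 0.764 -0.074  0.011] cabframe
```

View pics/fit_scene_1.1_0.05.png

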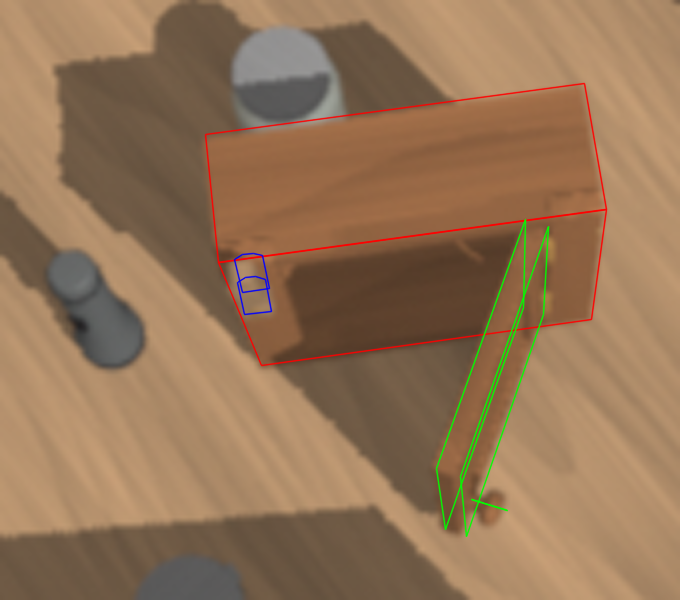

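View pics/fit_top_1.1_0.05.png

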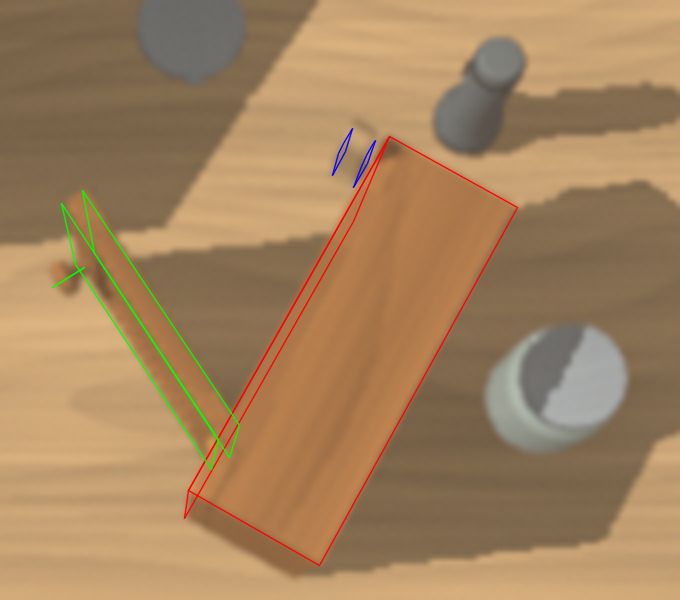

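Run:
```python
from h import *
C=cams()
for z in(0.,.25,.3):
  for n,uv in (("top",(375,345)),("top",(390,270)),("top",(460,297)),("top",(340,365)),("scene",(255,40)),("scene",(372,32)),("scene",(380,58)),("scene",(258,70)),("scene",(180,345)),("scene",(330,335)),("top",(235,370))):
    print(z,n,uv,onplane(C[n],uv,z).round(3))
p=np.load("p.npy"); print(p)
for nm,P in (("hinge",[-40,-78.5,194]),("edge",door(1.08,157,194)),("pivot",[-40,96,175])): print(nm,cab(p,P).round(4))
```

```text
0.0 top (375, 345) [ 0.171 -0.308  0.   ]
0.0 top (390, 270) [ 0.362 -0.35   0.   ]
0.0 top (460, 297) [ 0.289 -0.536  0.   ]
0.0 top (340, 365) [ 0.122 -0.218  0.   ]
0.0 scene (255, 40) [ 0.184 -0.598  0.   ]
0.0 scene (372, 32) [-0.118 -0.4    0.   ]
0.0 scene (380, 58) [-0.075 -0.314  0.   ]
0.0 scene (258, 70) [ 0.242 -0.507  0.   ]
0.0 scene (180, 345) [0.877 0.008 0.   ]
0.0 scene (330, 335) [0.567 0.219 0.   ]
0.0 top (235, 370) [0.11  0.047 0.   ]
0.25 top (375, 345) [ 0.209 -0.257  0.25 ]
0.25 top (390, 270) [ 0.361 -0.29   0.25 ]
0.25 top (460, 297) [ 0.303 -0.438  0.25 ]
0.25 top (340, 365) [ 0.17  -0.185  0.25 ]
0.25 scene (255, 40) [ 0.292 -0.44   0.25 ]
0.25 scene (372, 32) [ 0.048 -0.28   0.25 ]
0.25 scene (380, 58) [ 0.083 -0.211  0.25 ]
0.25 scene (258, 70) [ 0.338 -0.366  0.25 ]
0.25 scene (180, 345) [0.85  0.049 0.25 ]
0.25 scene (330, 335) [0.6   0.219 0.25 ]
0.25 top (235, 370) [0.16  0.026 0.25 ]
0.3 top (375, 345) [ 0.217 -0.246  0.3  ]
0.3 top (390, 270) [ 0.361 -0.278  0.3  ]
0.3 top (460, 297) [ 0.306 -0.418  0.3  ]
0.3 top (340, 365) [ 0.18  -0.179  0.3  ]
0.3 scene (255, 40) [ 0.313 -0.408  0.3  ]
0.3 scene (372, 32) [ 0.081 -0.256  0.3  ]
0.3 scene (380, 58) [ 0.114 -0.19   0.3  ]
0.3 scene (258, 70) [ 0.357 -0.338  0.3  ]
0.3 scene (180, 345) [0.844 0.057 0.3  ]
0.3 scene (330, 335) [0.607 0.219 0.3  ]
0.3 top (235, 370) [0.171 0.022 0.3  ]
[ 0.51961386 -0.15789614 -2.08672493]
hinge [[ 0.4711 -0.0844  0.194 ]]
edge [[ 6.037e-01 -4.000e-04  1.940e-01]]
pivot [[ 0.6229 -0.1705  0.175 ]]
```

Call:
send_rows:
  rows: [0,0,30,0,0,0,0,0,0,30,0,0,0,0,0,0,30,0,0,0,0,0,0,30,0,0,0,0,0,0,30,0,0,0,0,0,0,30,0,0,0,0,0,0,30,0,0,0,0,0,0,30,0,0,0,0]

```text
time: 1.4
tool_pos: [0.2024, -0.5113, 0.4466]
ee_rot: [3.142, -0.0, -1.194]
wrist_force: [-1.0, -0.3, -0.5]
width: 0.0172
```

Call:
send_rows:
  rows: [30,30,0,0,0,2.4,0,30,30,0,0,0,2.4,0,30,30,0,0,0,2.4,0,25,35,0,0,0,2.4,0,25,35,0,0,0,2.4,0,25,35,0,0,0,2.4,0,20,35,0,0,0,2.4,0,20,35,0,0,0,2.4,0]

```text
time: 2.4
tool_pos: [0.4079, -0.2452, 0.4456]
ee_rot: [-3.141, -0.0, -0.857]
wrist_force: [0.2, -1.2, 0.3]
width: 0.0008
```

Call:
send_rows:
  rows: [15,35,0,0,0,2.4,0,15,35,0,0,0,2.4,0,15,35,0,0,0,2.4,0,15,35,0,0,0,2.4,0,15,35,0,0,0,2.4,0,15,35,0,0,0,2.4,0,10,35,0,0,0,2.4,0,10,30,0,0,0,2.4,0]

```text
time: 3.4
tool_pos: [0.5176, 0.0299, 0.4456]
ee_rot: [-3.142, -0.0, -0.522]
wrist_force: [-0.3, -0.0, 0.2]
width: 0.0005
```

Call:
send_rows:
  rows: [4,2,-36,0,0,0,0,4,2,-36,0,0,0,0,4,1,-36,0,0,0,0,4,0,-36,0,0,0,0,4,0,-36,0,0,0,0,4,0,-36,0,0,0,0,3,0,-36,0,0,0,0,0,0,-36,0,0,0,0]

```text
time: 4.4
tool_pos: [0.5444, 0.0335, 0.1563]
ee_rot: [-3.142, -0.0, -0.524]
wrist_force: [-0.0, -0.8, -0.3]
width: 0.0004
```

```bash
cat > look.py <<'E'
import sys,cv2
from bench import *
o=get_obs(); print(o["time"],o["tool_pos"].round(4),o["wrist_force"].round(1),o["joint_positions"].round(2))
ims=[]
for n,(x0,y0) in (("scene",(140,140)),("top",(230,90))):
    im=snapshot(n)["color"][y0:y0+170,x0:x0+180,::-1]; ims.append(cv2.resize(im,None,fx=2.2,fy=2.2,interpolation=cv2.INTER_CUBIC))
cv2.imwrite(f"pics/{sys.argv[1]}.png",cv2.hconcat(ims))
E
python3 look.py l1
```

```text
4.4 [0.5444 0.0335 0.1563] [-0.  -0.8 -0.3] [-0.04  0.09  1.46 -0.    1.59  0.48]
```

View pics/l1.png

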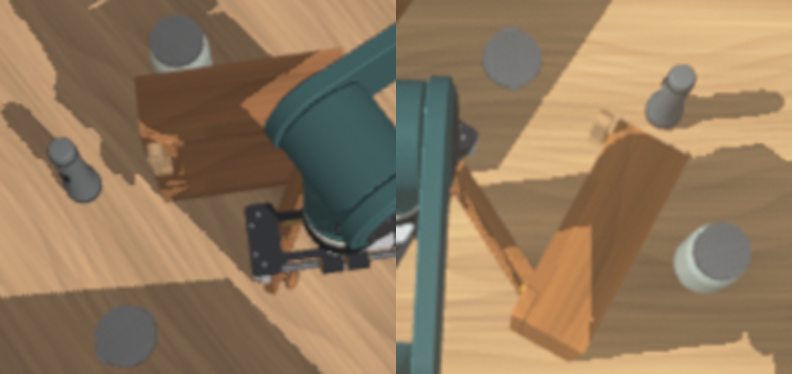

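```bash
cat > plan.py <<'E'
from h import *
from bench import get_obs
p=np.load("p.npy"); cur=get_obs()["tool_pos"]*1000
A=[1.1,1.03,.96,.88,.8,.72,.64,.56,.49,.42,.35,.28,.22,.17,.13,.1,.08]
prev=cur
for a in A:
    o=12.5*np.sin(a)+8*np.cos(a)+1
    w=cab(p,door(a,112,165,o))[0]*1000
    print(a,w.round(1),(w-prev).round(1)); prev=w
E
python3 plan.py
```

```text
1.1 [555.8  -9.5 165. ] [ 14.5 -43.1  12.6]
1.03 [560.8 -15.5 165. ] [ 5.  -6.1  0. ]
0.96 [565.4 -22.  165. ] [ 4.6 -6.5  0. ]
0.88 [570.1 -29.8 165. ] [ 4.7 -7.8  0. ]
0.8 [574.2 -38.1 165. ] [ 4.1 -8.3  0. ]
0.72 [577.6 -46.7 165. ] [ 3.4 -8.7  0. ]
0.64 [580.4 -55.7 165. ] [ 2.7 -9.   0. ]
0.56 [582.3 -65.  165. ] [ 2.  -9.3  0. ]
0.49 [583.4 -73.3 165. ] [ 1.1 -8.3  0. ]
0.42 [583.8 -81.8 165. ] [ 0.4 -8.4  0. ]
0.35 [583.6 -90.2 165. ] [-0.2 -8.5  0. ]
0.28 [582.8 -98.7 165. ] [-0.8 -8.5  0. ]
0.22 [ 581.6 -106.   165. ] [-1.2 -7.3  0. ]
0.17 [ 580.2 -112.   165. ] [-1.4 -6.   0. ]
0.13 [ 578.8 -116.8  165. ] [-1.4 -4.8  0. ]
0.1 [ 577.6 -120.3  165. ] [-1.2 -3.5  0. ]
0.08 [ 576.8 -122.6  165. ] [-0.8 -2.3  0. ]
```

Call:
send_rows:
  rows: [3,-9,2,0,0,0,0,3,-9,2,0,0,0,0,3,-9,2,0,0,0,0,3,-8,2,0,0,0,0,3,-8,2,0,0,0,0,4,-6,2,0,0,0,0,5,-6,1,0,0,0,0,5,-7,0,0,0,0,0]

```text
time: 5.5
tool_pos: [0.5737, -0.0287, 0.1705]
ee_rot: [3.142, 0.0, -0.523]
wrist_force: [0.2, 0.2, -0.8]
width: 0.0003
```

Call:
send_rows:
  rows: [4,-8,0,0,0,0,0,4,-8,0,0,0,0,0,3,-8,0,0,0,0,0,3,-9,0,0,0,0,0,2,-9,0,0,0,0,0,1,-8,0,0,0,0,0,0,-8,0,0,0,0,0,0,-8,0,0,0,0,0]

```text
time: 6.5
tool_pos: [0.5903, -0.0949, 0.1706]
ee_rot: [-3.142, -0.0, -0.524]
wrist_force: [-0.5, 1.8, -0.2]
width: 0.0005
```

```bash
python3 look.py l2
```

```text
6.5 [ 0.5903 -0.0949  0.1706] [-0.5  1.8 -0.2] [-0.25  0.2   1.31  0.    1.63  0.27]
```

View pics/l2.png

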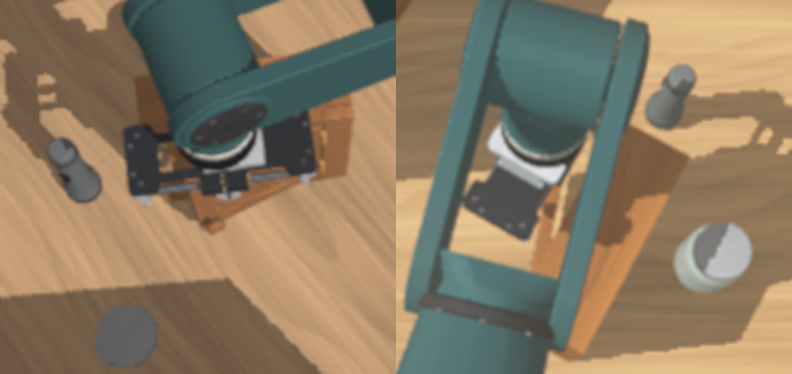

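Call:
send_rows:
  rows: [-1,-5,0,0,0,0,0,-1,-5,0,0,0,0,0,-1,-5,0,0,0,0,0,-2,-4,0,0,0,0,0,-2,-4,0,0,0,0,0,-2,-4,0,0,0,0,0,-2,-3,0,0,0,0,0,-1,-3,0,0,0,0,0]

```text
time: 7.6
tool_pos: [0.5781, -0.1275, 0.1705]
ee_rot: [3.142, 0.0, -0.524]
wrist_force: [0.0, 0.9, 0.3]
width: 0.0003
```

```bash
cat > cp.py <<'E'
from h import *
from bench import get_obs
p=np.load("p.npy");o=get_obs();d=o["tool_pos"]-[p[0],p[1],0];c,s=np.cos(p[2]),np.sin(p[2])
f=o["wrist_force"]
print("cab",(np.array([c*d[0]+s*d[1],-s*d[0]+c*d[1],d[2]])*1000).round(1),"F",[round(x,2) for x in (c*f[0]+s*f[1],-s*f[0]+c*f[1],f[2])],o["time"])
E
python3 cp.py
```

```text
cab [-55.2  35.9 170.5] F [np.float64(-0.81), np.float64(-0.44), np.float64(0.29)] 7.6
```

Call:
send_rows:
  rows: [-0.5,-0.9,0,0,0,0,0,-0.5,-0.9,0,0,0,0,0,-0.5,-0.9,0,0,0,0,0,-0.5,-0.9,0,0,0,0,0,-0.5,-0.9,0,0,0,0,0,0,0,0,0,0,0,0,0,0,0,0,0,0,0,0,0,0,0,0,0,0]

```text
time: 8.6
tool_pos: [0.5759, -0.1319, 0.1705]
ee_rot: [3.142, -0.0, -0.524]
wrist_force: [-0.2, 0.9, -0.4]
width: 0.0007
```

```bash
python3 cp.py
```

```text
cab [-50.3  36.1 170.5] F [np.float64(-0.68), np.float64(-0.59), np.float64(-0.43)] 8.6
```

Still no stop contact, so I'll creep on.

Call:
send_rows:
  rows: [-0.5,-0.9,0,0,0,0,0,-0.5,-0.9,0,0,0,0,0,0,0,0,0,0,0,0,0,0,0,0,0,0,0,0,0,0,0,0,0,0,0,0,0,0,0,0,0,0,0,0,0,0,0,0,0,0,0,0,0,0,0]

```text
time: 9.6
tool_pos: [0.5758, -0.132, 0.1705]
ee_rot: [-3.138, -0.0, -0.522]
wrist_force: [2.5, 5.3, -0.8]
width: 0.0003
```

```bash
python3 cp.py
```

```text
cab [-50.3  36.1 170.5] F [np.float64(-5.82), np.float64(-0.43), np.float64(-0.84)] 9.6
```

Call:
send_rows:
  rows: [1,2,0,0,0,0,0,3,5,0,0,0,0,0,5,9,0,0,0,0,0,5,9,20,0,0,0,0,5,20,45,0,0,0,0,0,30,45,0,0,0,0,0,50,45,0,0,0,0,0,50,45,0,0,0,0]

```text
time: 10.6
tool_pos: [0.5938, 0.0355, 0.3656]
ee_rot: [-3.142, -0.001, -0.525]
wrist_force: [0.9, -0.1, 1.2]
width: 0.0004
```

```bash
python3 look.py l3
python3 - <<'E'
import sys; sys.argv=["fit.py","0.0","-0.1"]
exec(open("fit.py").read())
E
```

```text
10.6 [0.5938 0.0355 0.3656] [ 0.9 -0.1  1.2] [-0.04  0.22  0.9  -0.    2.02  0.49]
[ 0.51961386 -0.15789614 -2.08672493] 7.015880866064899 [-0.5 -2.   0.6 -1.4  0.1 -0.4 -1.9 -0.1 -0.1 -0.1 -0.6 -1.  -0.2  0.5
 -1.2 -1. ]
scene [ 0.702 -0.25   0.145] cabframe
top [ 0.701 -0.254  0.145] cabframe
scene [ 0.519 -0.297  0.11 ] cabframe
top [ 0.517 -0.299  0.11 ] cabframe
top [ 0.763 -0.072  0.011] cabframe
scene [ 0.764 -0.074  0.011] cabframe
```

View pics/fit_scene_0.0_-0.1.png

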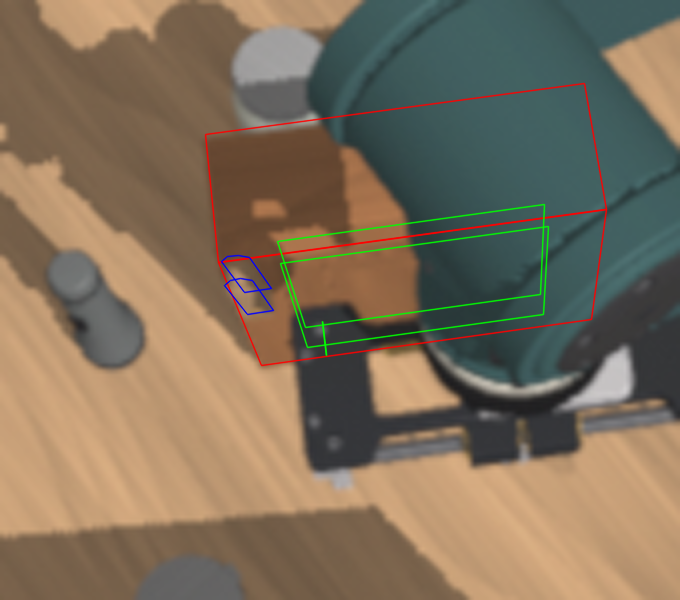

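View pics/fit_top_0.0_-0.1.png

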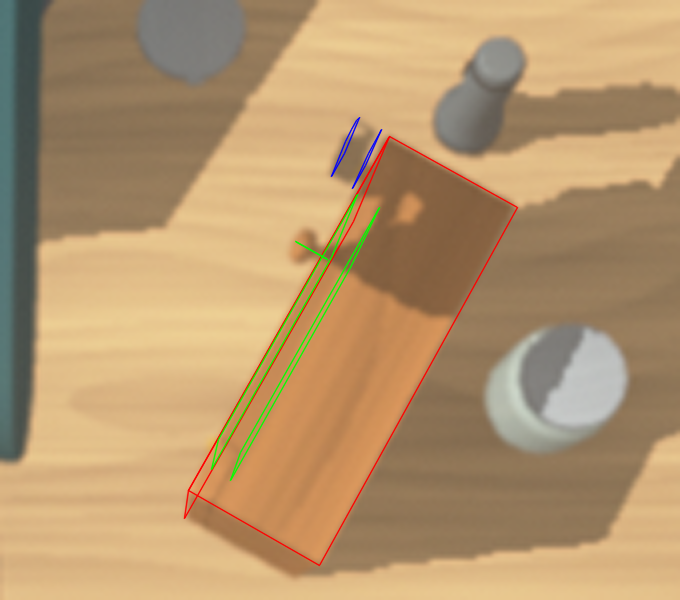

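```bash
cat > plan2.py <<'E'
from h import *
from bench import get_obs
p=np.load("p.npy"); prev=get_obs()["tool_pos"]*1000
L=[("above",[-60,148,330]),("down",[-58,148,213])]
for t in (-.15,0,.15,.3,.45,.6,.75,.9,1.05,1.2,1.35,1.5):
    L.append((t,[-58,96-42*np.sin(t)+8*np.cos(t)+13,175+42*np.cos(t)+8*np.sin(t)]))
for n,P in L:
    w=cab(p,P)[0]*1000; print(n,np.round(P,1),w.round(1),(w-prev).round(1)); prev=w
E
python3 plan2.py
```

```text
above [-60 148 330] [ 678.  -178.7  330. ] [  83.7 -213.6  -34.9]
down [-58 148 213] [ 677.  -180.5  213. ] [  -1.    -1.7 -117. ]
-0.15 [-58.  123.2 215.3] [ 655.4 -168.2  215.3] [-21.6  12.2   2.3]
0 [-58. 117. 217.] [ 650.  -165.2  217. ] [-5.4  3.1  1.7]
0.15 [-58.  110.6 217.7] [ 644.5 -162.   217.7] [-5.5  3.1  0.7]
0.3 [-58.  104.2 217.5] [ 638.9 -158.9  217.5] [-5.6  3.2 -0.2]
0.45 [-58.   97.9 216.3] [ 633.4 -155.8  216.3] [-5.5  3.1 -1.2]
0.6 [-58.   91.9 214.2] [ 628.2 -152.8  214.2] [-5.3  3.  -2.1]
0.75 [-58.   86.2 211.2] [ 623.2 -150.   211.2] [-4.9  2.8 -3. ]
0.9 [-58.   81.1 207.4] [ 618.7 -147.4  207.4] [-4.5  2.5 -3.8]
1.05 [-58.   76.5 202.8] [ 614.8 -145.2  202.8] [-3.9  2.2 -4.5]
1.2 [-58.   72.8 197.7] [ 611.5 -143.3  197.7] [-3.3  1.9 -5.2]
1.35 [-58.   69.8 192. ] [ 608.9 -141.9  192. ] [-2.6  1.5 -5.7]
1.5 [-58.   67.7 186. ] [ 607.1 -140.8  186. ] [-1.8  1.  -6.1]
```

Call:
send_rows:
  rows: [12,-30,0,0,0,0,0,12,-30,0,0,0,0,0,12,-30,0,0,0,0,0,12,-30,-5,0,0,0,0,12,-30,-10,0,0,0,0,12,-30,-10,0,0,0,0,12,-34,-10,0,0,0,0,0,0,0,0,0,0,0]

```text
time: 11.8
tool_pos: [0.6769, -0.1841, 0.3229]
ee_rot: [3.139, 0.009, -0.53]
wrist_force: [0.1, 0.8, -1.0]
width: 0.0006
```

```bash
python3 cp.py;python3 plan2.py|sed -n 2p
```

```text
cab [-54.9 149.7 322.9] F [np.float64(-0.77), np.float64(-0.32), np.float64(-1.04)] 11.8
down [-58 148 213] [ 677.  -180.5  213. ] [  -1.    -1.7 -117. ]
```

Call:
send_rows:
  rows: [0,3,-20,0,0,0,0,0,0,-20,0,0,0,0,0,0,-20,0,0,0,0,0,0,-20,0,0,0,0,0,0,-20,0,0,0,0,0,0,-10,0,0,0,0,0,0,0,0,0,0,0,0,0,0,0,0,0,0]

```text
time: 12.8
tool_pos: [0.6781, -0.1769, 0.2202]
ee_rot: [-3.141, -0.002, -0.524]
wrist_force: [0.3, -0.6, -0.0]
width: 0.0008
```

```bash
python3 cp.py; python3 look.py l4
```

```text
cab [-61.7 147.2 220.2] F [np.float64(0.42), np.float64(0.56), np.float64(-0.03)] 12.8
12.8 [ 0.6781 -0.1769  0.2202] [ 0.3 -0.6 -0. ] [-0.34  0.43  0.92  0.    1.79  0.19]
```

View pics/l4.png

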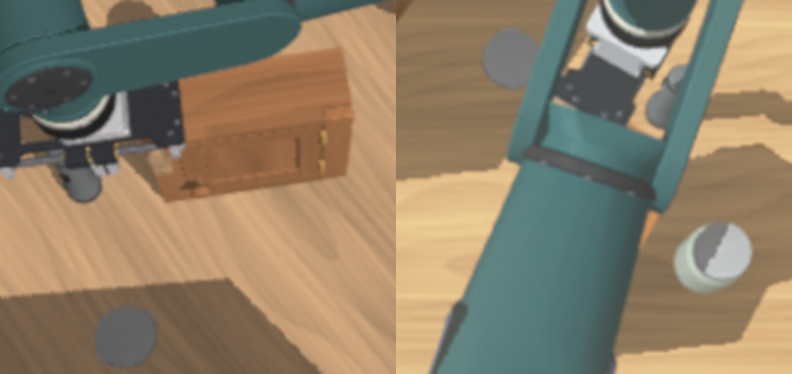

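Call:
send_rows:
  rows: [-1,-3,-5,0,0,0,0,-5,3,0,0,0,0,0,-5,3,0,0,0,0,0,-5,3,0,0,0,0,0,-5,3,0,0,0,0,0,-5,3,0,0,0,0,0,-5,3,0,0,0,0,0,0,0,0,0,0,0,0]

```text
time: 13.9
tool_pos: [0.6467, -0.1617, 0.2148]
ee_rot: [-3.141, -0.001, -0.524]
wrist_force: [1.4, -0.1, 1.0]
width: 0.0005
```

```bash
python3 cp.py; python3 plan2.py | tail -n 11
```

```text
cab [-59.4 112.4 214.8] F [np.float64(-0.59), np.float64(1.29), np.float64(1.03)] 13.9
0 [-58. 117. 217.] [ 650.  -165.2  217. ] [-5.4  3.1  1.7]
0.15 [-58.  110.6 217.7] [ 644.5 -162.   217.7] [-5.5  3.1  0.7]
0.3 [-58.  104.2 217.5] [ 638.9 -158.9  217.5] [-5.6  3.2 -0.2]
0.45 [-58.   97.9 216.3] [ 633.4 -155.8  216.3] [-5.5  3.1 -1.2]
0.6 [-58.   91.9 214.2] [ 628.2 -152.8  214.2] [-5.3  3.  -2.1]
0.75 [-58.   86.2 211.2] [ 623.2 -150.   211.2] [-4.9  2.8 -3. ]
0.9 [-58.   81.1 207.4] [ 618.7 -147.4  207.4] [-4.5  2.5 -3.8]
1.05 [-58.   76.5 202.8] [ 614.8 -145.2  202.8] [-3.9  2.2 -4.5]
1.2 [-58.   72.8 197.7] [ 611.5 -143.3  197.7] [-3.3  1.9 -5.2]
1.35 [-58.   69.8 192. ] [ 608.9 -141.9  192. ] [-2.6  1.5 -5.7]
1.5 [-58.   67.7 186. ] [ 607.1 -140.8  186. ] [-1.8  1.  -6.1]
```

Call:
send_rows:
  rows: [-4,2,0,0,0,0,0,-4,2,0,0,0,0,0,-4,2,0,0,0,0,0,-4,2,0,0,0,0,0,-4,2,-1,0,0,0,0,-4,2,-2,0,0,0,0,-4,2,-4,0,0,0,0,0,0,0,0,0,0,0]

```text
time: 14.9
tool_pos: [0.6181, -0.1475, 0.2068]
ee_rot: [3.141, 0.001, -0.524]
wrist_force: [-0.9, -0.1, 0.5]
width: 0.0005
```

```bash
python3 cp.py; python3 look.py l5
```

```text
cab [-57.6  80.5 206.8] F [np.float64(0.54), np.float64(-0.69), np.float64(0.53)] 14.9
14.9 [ 0.6181 -0.1475  0.2068] [-0.9 -0.1  0.5] [-0.32  0.28  1.14 -0.    1.72  0.2 ]
```

View pics/l5.png

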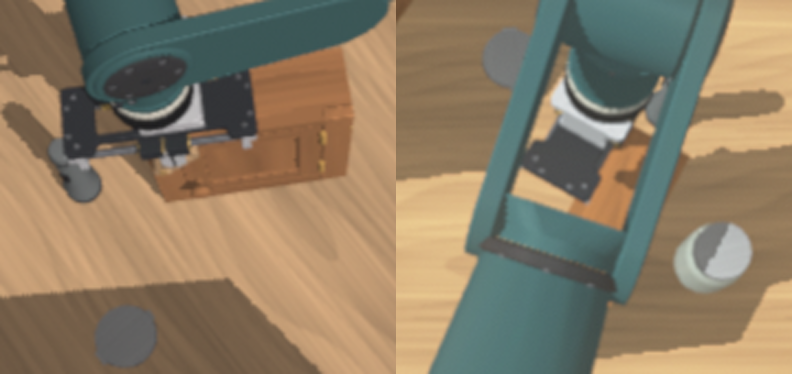

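The catch arm is leaning towards the door, at about (190,155) in the left view. I'll carry on along the arc to near level.

Call:
send_rows:
  rows: [-3,2,-4,0,0,0,0,-2,1,-4,0,0,0,0,-2,1,-4,0,0,0,0,-2,1,-4,0,0,0,0,-1,1,-3,0,0,0,0,-1,0,-2,0,0,0,0,0,0,0,0,0,0,0,0,0,0,0,0,0,0]

```text
time: 16.0
tool_pos: [0.608, -0.1421, 0.1854]
ee_rot: [3.141, 0.0, -0.524]
wrist_force: [-0.6, -0.2, 0.3]
width: 0.0006
```

```bash
python3 cp.py; python3 look.py l6
python3 - <<'E'
import sys; sys.argv=["fit.py","0.0","1.5"]
exec(open("fit.py").read())
E
```

```text
cab [-57.4  69.  185.4] F [np.float64(0.45), np.float64(-0.44), np.float64(0.25)] 16.0
16.0 [ 0.608  -0.1421  0.1854] [-0.6 -0.2  0.3] [-0.32  0.26  1.21 -0.    1.67  0.2 ]
[ 0.51961386 -0.15789614 -2.08672493] 7.015880866064899 [-0.5 -2.   0.6 -1.4  0.1 -0.4 -1.9 -0.1 -0.1 -0.1 -0.6 -1.  -0.2  0.5
 -1.2 -1. ]
scene [ 0.702 -0.25   0.145] cabframe
top [ 0.701 -0.254  0.145] cabframe
scene [ 0.519 -0.297  0.11 ] cabframe
top [ 0.517 -0.299  0.11 ] cabframe
top [ 0.763 -0.072  0.011] cabframe
scene [ 0.764 -0.074  0.011] cabframe
```

View pics/fit_scene_0.0_1.5.png

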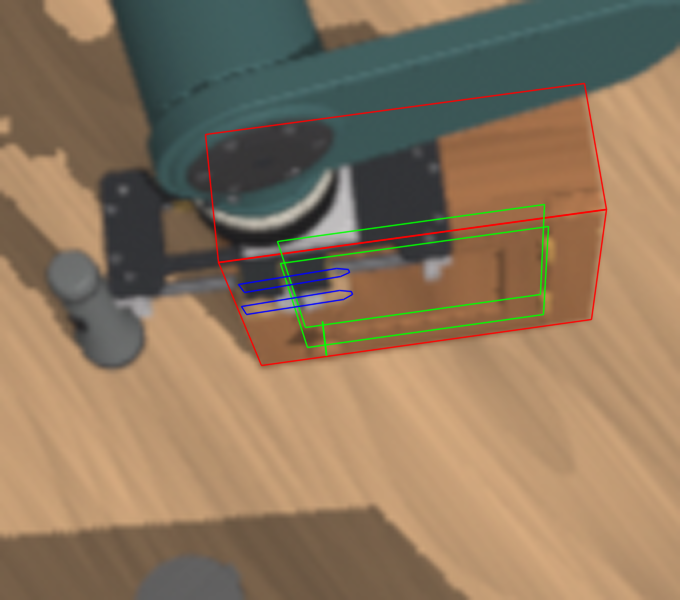

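Call:
send_rows:
  rows: [0,0,-1,0,0,0,0,0,0,-1,0,0,0,0,0,0,0,0,0,0,0,0,0,0,0,0,0,0,0,0,0,0,0,0,0,0,0,5,0,0,0,0,0,0,20,0,0,0,0,5,10,40,0,0,0,0]

```text
time: 17.2
tool_pos: [0.6118, -0.132, 0.247]
ee_rot: [3.14, 0.005, -0.525]
wrist_force: [-0.7, 0.9, -0.8]
width: 0.0004
```

Call:
send_rows:
  rows: [5,30,40,0,0,0,0,0,50,40,0,0,0,0,0,50,10,0,0,0,0,-10,50,0,0,0,0,0,-10,50,0,0,0,0,0,-10,50,0,0,0,0,0,0,0,0,0,0,0,0,0,0,0,0,0,0,0]

```text
time: 18.2
tool_pos: [0.5881, 0.1467, 0.3379]
ee_rot: [3.141, -0.0, -0.524]
wrist_force: [-0.2, -1.8, -0.3]
width: 0.0007
```

```bash
python3 cp.py; python3 look.py l7
python3 - <<'E'
import sys; sys.argv=["fit.py","0.0","1.571"]
exec(open("fit.py").read())
E
```

```text
cab [-298.7  -90.7  337.9] F [np.float64(1.68), np.float64(0.7), np.float64(-0.29)] 18.2
18.2 [0.5881 0.1467 0.3379] [-0.2 -1.8 -0.3] [ 0.15  0.23  0.94 -0.    1.97  0.67]
[ 0.51961386 -0.15789614 -2.08672493] 7.015880866064899 [-0.5 -2.   0.6 -1.4  0.1 -0.4 -1.9 -0.1 -0.1 -0.1 -0.6 -1.  -0.2  0.5
 -1.2 -1. ]
scene [ 0.702 -0.25   0.145] cabframe
top [ 0.701 -0.254  0.145] cabframe
scene [ 0.519 -0.297  0.11 ] cabframe
top [ 0.517 -0.299  0.11 ] cabframe
top [ 0.763 -0.072  0.011] cabframe
scene [ 0.764 -0.074  0.011] cabframe
```

View pics/fit_scene_0.0_1.571.png

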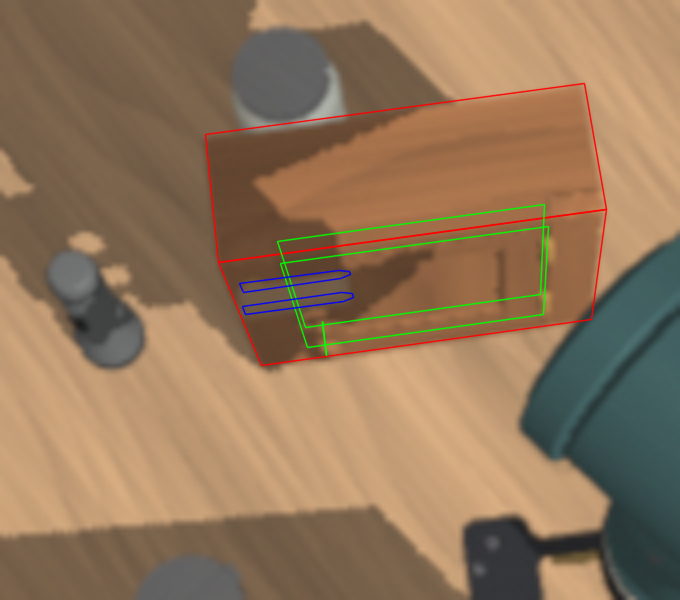

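View pics/fit_top_0.0_1.571.png

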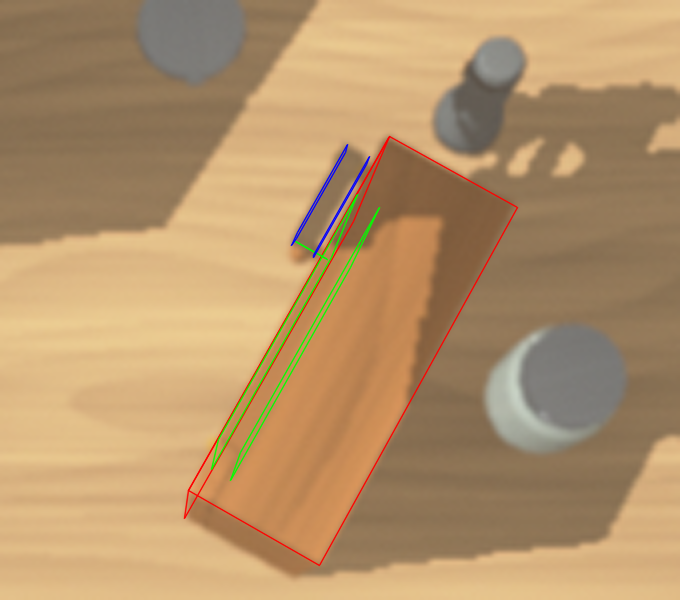

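View pics/l7.png

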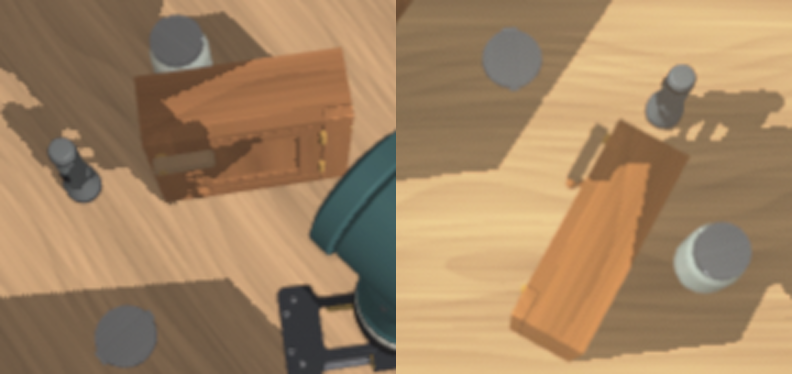

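The door looks flush. The catch is in shadow but looks level, so I'll check the angle at higher zoom.

Run:
```python
from h import *
C=cams();p=np.load("p.npy");n="scene"
x0,y0=195,190
im=C[n]["color"][y0:y0+45,x0:x0+65,::-1]; im=cv2.resize(im,None,fx=9,fy=9,interpolation=cv2.INTER_CUBIC)
im=np.clip(im.astype(float)*1.7,0,255).astype(np.uint8)
im2=im.copy()
for t,col in((1.35,(0,255,255)),(1.571,(255,0,0)),(1.79,(0,255,0))):
    st,ct=np.sin(t),np.cos(t)
    q=((proj(C[n],cab(p,[[-61,96-r*st+w*ct,175+r*ct+w*st] for r,w in((-8,-8),(-8,8),(50,8),(56,3),(56,-3),(50,-8))]))-[x0,y0])*9+4).round().astype(np.int32)
    cv2.polylines(im2,[q.reshape(-1,1,2)],True,col,1,cv2.LINE_AA)
cv2.imwrite("pics/z1.png",cv2.vconcat([im,im2])[:,:] if False else cv2.resize(cv2.hconcat([im,im2]),None,fx=.68,fy=.68))
```

```text
(no output)
```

View pics/z1.png

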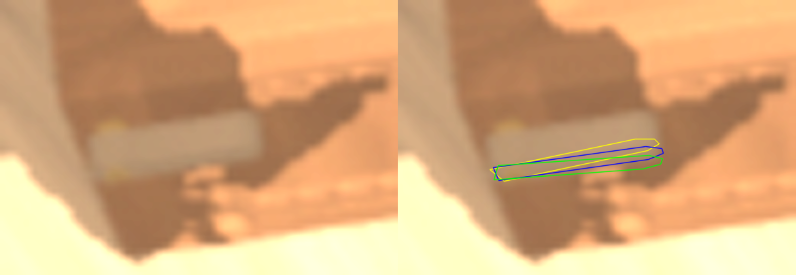

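```bash
python3 -c "
from bench import *
print(get_obs()['qvel'].round(3)); print(close_job())"
```

```text
[ 0.004 -0.002  0.001  0.    -0.001  0.001]
the job is handed in; nothing more can be done
None
```

The cabinet is latched: the door is shut and the catch lies level across its edge. I handed the job in at about 18.2 s, and no verdict was reported.

I used the closed fingertips only to push and gripped nothing.

- **Door:** I pushed it in from an opening of about 1.08 rad until it met its stop. The end force was about 6 N against the 35 N limit. The pictures afterwards show it flush.
- **Catch:** I pushed its arm over from about −0.1 rad. Wrist readings taken between moves stayed under about 2 N against the 25 N limit. In the zoomed scene picture the bar's slope matches the drawn level outline, about 1.57 rad. The last fingertip height of about 183 mm agrees.
- **Torch, jar and mirror:** I saw no shift in the pictures. I compared them by eye and did not re-measure their positions.
- **At hand-in:** The arm was well clear of everything and practically still.

One disagreement: my camera fit put the cabinet's front face about 2 mm further back than where the door met its stop. That is within the calibration accuracy, and I allowed for it when turning the catch.

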